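# Erect a folding tray and tip the cheese balls into it

## Task

Put up the folding tray by raising its three hinged walls fully upright; only then take the steel beaker out of the deep crate and tip all three cheese balls from it into the tray. Finally stand the empty beaker upright on the bare table top, outside the crate and the tray; the walls must stay up, and the other cheeses, the jar, the bottle and the brush stay where they are.

Things in the scene. Friction and masses are not known exactly. Their poses are not given: they have to be found in the camera images.
- tray: Grey folding tray on a dark pedestal, fixed. Origin: underside centre, on the table. Floor 136 (x) by 146 mm (y), its top 34 mm above the table. Far wall (x = +68 mm) is fixed; three 6 mm thick walls are hinged and start folded outward: front (x = -65 mm), left (y = +70), right (y = -70); 128 to 138 mm long, 76 mm high. Erected, their bars' tops are 110 mm above the table
- panel_front (a joint): Hinge of the hinged wall on the tray's -x edge: 0 = lying flat outward (its mid-plane 34 mm above the table, nothing below it), 1.57 = upright, stop at 1.6. Stiff: it stays where it is left
- panel_front_bar (a point): Middle of the round bar, 12 mm thick, along that wall's free edge, 70 mm from its hinge line (which lies along the tray's edge, 34 mm above the table). Between bar and wall is an open hand hole, 80 mm long and 34 mm deep
- panel_left (a joint): Hinge of the hinged wall on the tray's +y edge: 0 = lying flat outward (its mid-plane 34 mm above the table, nothing below it), 1.57 = upright, stop at 1.6. Stiff: it stays where it is left
- panel_left_bar (a point): Middle of the round bar, 12 mm thick, along that wall's free edge, 70 mm from its hinge line (which lies along the tray's edge, 34 mm above the table). Between bar and wall is an open hand hole, 80 mm long and 34 mm deep
- panel_right (a joint): Hinge of the hinged wall on the tray's -y edge: 0 = lying flat outward (its mid-plane 34 mm above the table, nothing below it), 1.57 = upright, stop at 1.6. Stiff: it stays where it is left
- panel_right_bar (a point): Middle of the round bar, 12 mm thick, along that wall's free edge, 70 mm from its hinge line (which lies along the tray's edge, 34 mm above the table). Between bar and wall is an open hand hole, 80 mm long and 34 mm deep
- crate: White slatted plastic crate, fixed, 152 x 152 mm outside, 130 mm high, walls 6 mm, inner floor 12 mm above the table. Origin: centre of its underside, axes parallel to its walls. The beaker stands in it
- beaker: Round open steel beaker, loose, 100 mm high, outer diameter 64 mm at the foot and 70 mm at the rim, wall 3 mm, 120 g. Origin: centre of its underside, z along its axis towards the mouth. It holds three cheese balls
- beaker_rim (a point): Centre of the beaker's mouth, 100 mm above its underside
- ball1_center (a point): Centre of a cheese ball, 26 mm in diameter, 12 g, in the beaker at the start
- ball2_center (a point): Centre of a cheese ball, 26 mm in diameter, 12 g, in the beaker at the start
- ball3_center (a point): Centre of a cheese ball, 26 mm in diameter, 12 g, in the beaker at the start
- cheese_a: Cheese wheel, 90 mm across, 45 mm high; a bystander, loose, to be left alone. Origin: its underside's centre
- cheese_b: Small cheese wheel, 76 mm across, 40 mm high; a bystander, loose, to be left alone. Origin: its underside's centre
- cheese_c: Cheese wheel, 100 mm across, 50 mm high; a bystander, loose, to be left alone. Origin: its underside's centre
- cheese_d: Cheese wheel, 84 mm across, 42 mm high; a bystander, loose, to be left alone. Origin: its underside's centre
- jar: Closed jar, 70 mm across, 90 mm high; a bystander, loose, to be left alone. Origin: its underside's centre
- spray: White bottle, 64 mm across, 130 mm high; a bystander, loose, to be left alone. Origin: its underside's centre
- brush: Hand brush lying flat; a bystander, loose, to be left alone. Origin: its underside's centre
Things that resemble listed ones, but are neither listed nor needed, are in the scene too. Leave any pink look-alike of the beaker alone.

How it is judged:
By the outcome, as a careful person would: the job done as asked, in the order asked, and still so for the second after the job is handed in, with the robot touching nothing.
It also fails if it takes over 72 s, if anything falls off the work surface, if the arm or the gripper's body presses on something with over 40 N, if the wrist force passes 120 N, or if a joint passes its speed limit or range.

## Robot

A 6-joint arm with a two-finger parallel gripper is mounted at the origin on the work surface. World frame = base frame: x ahead of the robot, y to its left, z up, the work surface at z = 0. Lengths are in m, angles in degrees, forces in N, time in s.
With the tool pointing down it reaches from about 0.2 to 0.875 m from the base axis. Payload 3.4 kg.
Tool frame: the origin (TCP) lies midway between the tips of the shut fingers; the grasp point (between the pads) lies 19 mm behind it (robot.pinch_z is the distance from the TCP to the grasp point, in m); z points along the fingers, x is the direction in which the jaws open and shut, and the axes are right-handed (so a half turn about z gives the same grasp; the last joint's range is limited). The gripper opens to 94 mm and grips with 3 to 60 N. Pads are 16 mm wide; open, the fingers measure 119 mm over their backs; the gripper's body (75 mm by 177 mm) begins 78 mm behind the grasp point.
Start: joints at [70.245, 15.808, 86.224, -0, 77.962, -6.933], TCP at [0.128, 0.561, 0.205] pointing down, gripper open.
Joint ranges: [-165.64, 165.64], [-43.16, 119.46], [12.63, 154.43], [-67.54, 247.53], [6.08, 155.33], [-154.97, 154.97]. Speed limits (degrees/s): [147.25, 147.25, 180, 180, 180, 180].

## Interface

Orientations are given as [roll, pitch, yaw] about the fixed x, y, z axes, in that order (R = Rz(yaw) Ry(pitch) Rx(roll)).
In Python, from workcell import robot gives the robot as it stands.
- The arm moves only by the tool jog_arm, never from a script. Its argument "moves" is a list that holds one entry, the list of rows, each a list of 6 numbers: the shift along the world's x, y, z in mm, then the turn, a rotation vector about the world's x, y, z in units of 5 degrees (1.0 is 5 degrees). In form: [[[dx, dy, dz, wx, wy, wz], ...]]. A call has 1 to 5 rows; each row is the pose to reach, as a shift and turn from the pose commanded when the call began; what a row does not reach only later rows make up. A row lasts 1/8 s, in which the tool goes at most 62.5 mm and 10.7 degrees, less where a joint would pass 70% of its speed; a pose out of reach is approached as far as the arm can. A call with a gripper value outside its range is refused whole. "jaw" is the closure in counts, from 0 (fully open) to 255 (shut), set as the call begins (left out, the last holds). The fingers move at their own pace and stop on an object; the grip force is fixed at half the most. Time passes only in rows, so rows that repeat a pose let the fingers close. It gives the time, the measured TCP pose, the force and the opening at its end, in the units of the state.
- robot.sense(): the state, without advancing time (a new reading comes with each control period).
- robot.camera(name): name is "scene" or "top" or "wrist"; returns the picture (420x560x3 uint8, red, green, blue); there is no depth.
- robot.camera_info(name): a dict with "intrinsics" (3x3 intrinsics, pixels), "eye" and "attitude" of the camera in the world. Camera axes: x right, y up, looking along -z (the intrinsics and any distortion apply to the point x, -y, -z); pixel columns grow to the right and rows downward; lengths in m; the calibration is good to about 2 mm. A picture is of the moment at which its call begins: read the wrist's pose just before it. camera_info takes no time and is no camera call; for the wrist camera it gives the pose at the moment of the call.
- robot.job_done(): hands the job in, once; it reports no verdict.
The state is a dict: "clock": time; "joints": joint angles; "dq": joint speeds; "tau": joint torques, N m; "position": TCP position; "tool_rot": TCP orientation; "force": force on the tool from outside, world axes, zero at the start; "wrist_torque": the same for the moment, N m; "finger_gap": finger opening in m.
Only numpy, scipy, OpenCV 4.12 (cv2) and the standard library are available. Lean on these libraries where they do the work, as an engineer would, in place of code of your own. Each camera call takes 0.05 s, during which the arm holds its last target. There are 200 camera calls.

## Working session

There is one attempt and no reset: what is moved stays moved. The work goes in short steps, Python scripts to look and compute and a tool call to move; the robot and the scene stay as the last step left them, time stands still between calls to the robot, and variables do not carry over. Pictures are saved under pics/ and viewed, about 8 in all and at most 12, crops included, and the job is handed in when it is done.

Besides the shell and the picture viewer there is one more tool, called after "Call:" by a JSON object that holds its "name" and its "arguments". jog_arm: Moves the arm, as the interface text tells. Its arguments: {"type":"object","properties":{"moves":{"type":"array"},"jaw":{"type":"number"}},"required":["moves"]}

```bash
mkdir -p pics; ls
python3 - <<'E'
from workcell import robot
import cv2
for n in("scene","top"):
    im=robot.camera(n);cv2.imwrite(f"pics/{n}0.png",im[:,:,::-1]);i=robot.camera_info(n);print(n,i)
print(robot.sense())
E
python3 -c "
import cv2,numpy as np
a=cv2.imread('pics/scene0.png');b=cv2.imread('pics/top0.png')
cv2.imwrite('pics/top0b.png',cv2.resize(b,(784,588),interpolation=cv2.INTER_CUBIC));cv2.imwrite('pics/scene0b.png',cv2.resize(a,(784,588),interpolation=cv2.INTER_CUBIC))"
```

```text
pics
scene {'intrinsics': array([[471.05575867,   0.        , 276.6666874 ],
       [  0.        , 471.05575867, 213.87307596],
       [  0.        ,   0.        ,   1.        ]]), 'eye': array([ 1.36995439, -0.18557458,  1.21802117]), 'attitude': array([ 3.77088498e+01, -2.93663428e-02,  7.84517238e+01])}
top {'intrinsics': array([[496.88347932,   0.        , 279.02733088],
       [  0.        , 496.88347932, 210.93010611],
       [  0.        ,   0.        ,   1.        ]]), 'eye': array([0.34281726, 0.01804124, 1.39812114]), 'attitude': array([  7.5545991 ,   0.39120857, -91.69054047])}
{'clock': 0.1, 'joints': array([ 7.02467770e+01,  1.58430694e+01,  8.62829186e+01,  2.63774731e-03,
        7.79645525e+01, -6.93433568e+00]), 'dq': array([-0.05307111, -0.06517579, -0.18660109, -0.03926581, -0.09437948,
       -0.11740515]), 'tau': array([ 1.54445319e-03, -4.05463386e+01, -2.37778187e+01,  7.04389508e-02,
        2.98334146e-02, -4.72078909e-05]), 'position': array([0.12741469, 0.56021244, 0.20473562]), 'tool_rot': array([-1.79986509e+02,  8.95668899e-02,  7.71805712e+01]), 'force': array([0.21843291, 0.28895753, 0.10863786]), 'wrist_torque': array([-0.00809849,  0.01546164,  0.0037349 ]), 'finger_gap': 0.09394700540270814}
```

View pics/top0b.png

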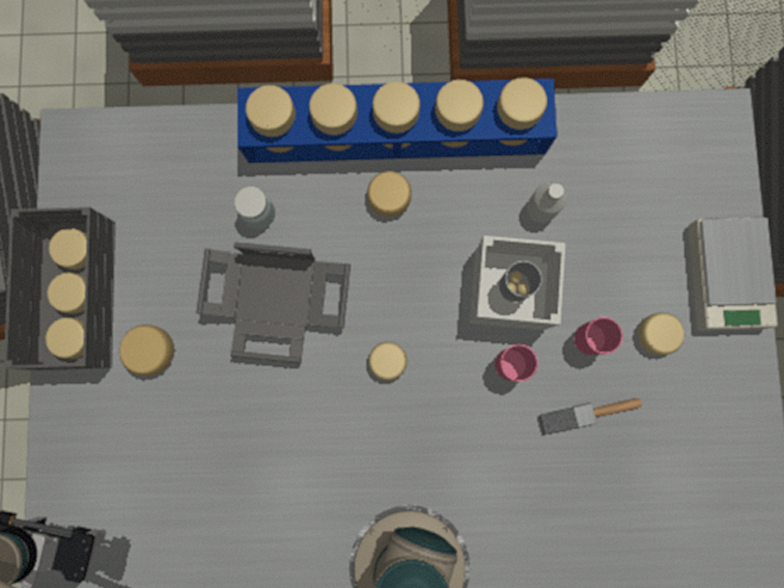

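View pics/scene0b.png

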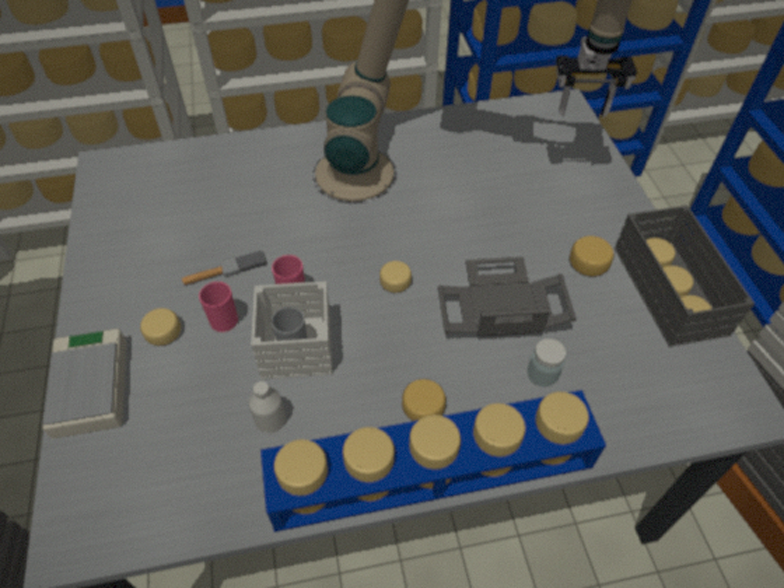

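Top view (1.4×): tray floor centre is around (275,295), with the front bar near (267,360), the left bar near (203,284) and the right bar near (346,298). The crate rim runs (482,236)–(560,326), the steel beaker's mouth is near (523,280), and two pink cups stand nearby. Next I'll measure these.

```bash
cat > h.py <<'E'
import numpy as np
from scipy.spatial.transform import Rotation as Rn
from workcell import robot
def ray(name,uv,z,info=None):
    i=info or robot.camera_info(name);K=i["intrinsics"]
    d=np.linalg.inv(K)@[uv[0],uv[1],1.];d=Rn.from_euler("xyz",i["attitude"],degrees=True).apply([d[0],-d[1],-d[2]])
    return i["eye"]+d*(z-i["eye"][2])/d[2]
E
python3 - <<'E'
from h import *
P=lambda n,u,v,z:print(n,(ray("top",(u/1.4,v/1.4),z)*1000).round()) 
for n,u,v,z in [("Lbar1",207,250,.037),("Lbar2",198,317,.037),("Rbar1",350,265,.037),("Rbar2",341,330,.037),("Fbar1",232,357,.037),("Fbar2",300,363,.037),("farL",236,243,.11),("farR",313,250,.11),
 ("c1",482,236,.13),("c2",565,241,.13),("c3",560,326,.13),("c4",474,318,.13),("beaker",523,280,.112),("pink1",517,363,.1),("pink2",599,337,.1),("cheese",387,361,.04)]:P(n,u,v,z)
E
python3 - <<'E'
import cv2
a=cv2.imread('pics/top0.png')
t=cv2.resize(a[165:270,130:260],None,fx=5,fy=5,interpolation=cv2.INTER_CUBIC)
cv2.imwrite('pics/c1.png',t)
c=cv2.resize(a[160:245,325:420],None,fx=6,fy=6,interpolation=cv2.INTER_CUBIC)
cv2.imwrite('pics/c2.png',c)
E
```

```text
Lbar1 [626. 385.  37.]
Lbar2 [492. 403.  37.]
Rbar1 [587. 101.  37.]
Rbar2 [458. 121.  37.]
Fbar1 [411. 335.  37.]
Fbar2 [396. 203.  37.]
farL [622. 311. 110.]
farR [604. 166. 110.]
c1 [ 617. -151.  130.]
c2 [ 603. -305.  130.]
c3 [ 445. -286.  130.]
c4 [ 465. -129.  130.]
beaker [ 535. -226.  112.]
pink1 [ 381. -209.  100.]
pink2 [ 425. -364.  100.]
cheese [394.  33.  40.]
```

View pics/c1.png

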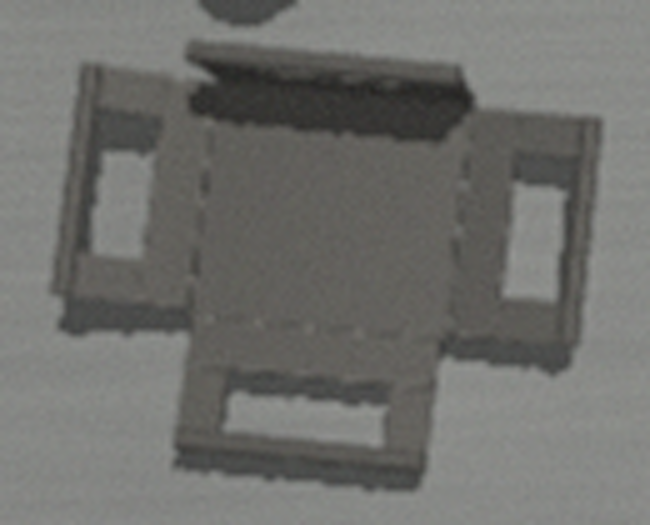

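View pics/c2.png

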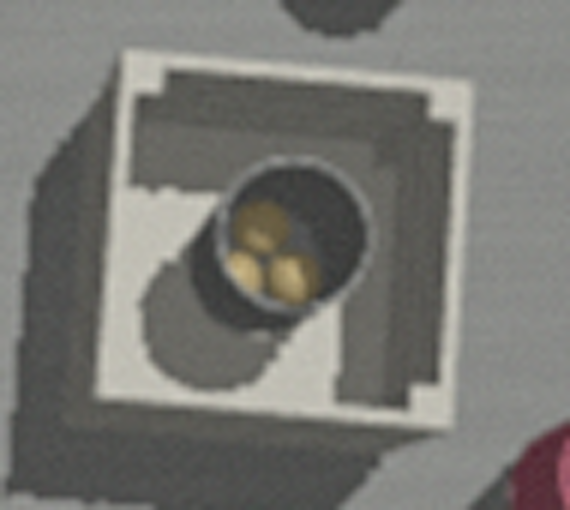

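The crops show the tray bars: left (94,67)–(64,294), right (586,118)–(567,342), front (180,440)–(425,460) in the 5× crop. In the 6× crop, the beaker mouth is centred at about (293,234), with three balls inside.

Run:
```python
from h import *
def P(n,u,v,s,ox,oy,z):
    p=ray("top",((u+.5)/s-.5+ox,(v+.5)/s-.5+oy),z)*1000;print(n,p.round(1));return p
T=lambda n,u,v,z=.038:P(n,u,v,5,130,165,z)
C=lambda n,u,v,z:P(n,u,v,6,325,160,z)
a,b=T("L1",94,67),T("L2",64,294);c,d=T("R1",586,118),T("R2",567,342);e,f=T("F1",180,442),T("F2",425,463)
T("hingeF1",193,320,.034);T("hingeF2",440,337,.034)
L=(a+b)/2;R=(c+d)/2;F=(e+f)/2
print("dist LR",np.linalg.norm(L-R),"ctr",(L+R)/2,"F",F,"dF",np.linalg.norm(F-(L+R)/2))
for p,q in((a,b),(c,d)):print(np.degrees(np.arctan2(*(p-q)[1::-1])),np.linalg.norm(p-q))
v=e-f;print(np.degrees(np.arctan2(-v[0],v[1])),np.linalg.norm(v)); v=L-R;print(np.degrees(np.arctan2(-v[0],v[1])))
k=[C("c",*p,.13) for p in((125,50),(472,83),(453,428),(97,396))];print(sum(k)/4)
C("beaker",293,234,.112)
```

```text
L1 [627.2 383.7  38. ]
L2 [500.2 399.6  38. ]
R1 [589.8 109.7  38. ]
R2 [465.3 122.7  38. ]
F1 [416.8 335.5  38. ]
F2 [401.4 201.6  38. ]
hingeF1 [484.  329.3  34. ]
hingeF2 [470.5 193.   34. ]
dist LR 277.80812031831084 ctr [545.61286556 253.91050832  38.        ] F [409.09697529 268.54038519  38.        ] dF 137.29756586906075
-7.144963213297274 127.9637177149558
-5.984843839357386 125.2195521387132
-6.576023967744311 134.81795020191157
-7.46907950811686
c [ 618.8 -154.3  130. ]
c [ 599.6 -303.5  130. ]
c [ 450.3 -286.1  130. ]
c [ 468.5 -135.2  130. ]
[ 534.28189617 -219.77988824  130.        ]
beaker [ 538.6 -226.   112. ]
```

Call:
{"name": "jog_arm", "arguments": {"moves": [[[270,-105,-20,0,0,0.7],[270,-105,-20,0,0,0.7],[270,-105,-20,0,0,0.7],[270,-105,-20,0,0,0.7],[270,-105,-20,0,0,0.7]]], "jaw": 146}}

```text
clock: 0.72
position: [0.4, 0.4541, 0.1847]
tool_rot: [-180.0, 0.1, 80.6]
force: [-0.3, -0.5, 0.4]
finger_gap: 0.0474
```

Call:
{"name": "jog_arm", "arguments": {"moves": [[[165,-64,-15,0,0,0.5],[165,-64,-15,0,0,0.5],[165,-64,-15,0,0,0.5],[165,-64,-15,0,0,0.5]]]}}

```text
clock: 1.23
position: [0.5658, 0.3893, 0.1685]
tool_rot: [-180.0, 0.1, 82.9]
force: [-1.1, 0.1, 0.1]
finger_gap: 0.0404
```

Run:
```python
from h import *
import cv2
s=robot.sense();i=robot.camera_info("wrist");im=robot.camera("wrist")
cv2.imwrite("pics/w1.png",im[:,:,::-1]);print(s["clock"],s["position"],s["tool_rot"],s["finger_gap"],i)
# predicted pixel of bars
R=Rn.from_euler("xyz",i["attitude"],degrees=True)
for p in [(.5637,.3916,.04),(.6272,.3837,.04),(.5002,.3996,.04)]:
    c=R.inv().apply(np.array(p)-i["eye"]);q=i["intrinsics"]@[c[0],-c[1],-c[2]];print((q/q[2])[:2])
```

```text
1.225 [0.56576855 0.38928024 0.16848584] [-1.79963213e+02  9.68252870e-02  8.29193528e+01] 0.04043095106078995 {'intrinsics': array([[338.85012885,   0.        , 276.93614809],
       [  0.        , 338.85012885, 208.11293924],
       [  0.        ,   0.        ,   1.        ]]), 'eye': array([0.4993777 , 0.39874048, 0.34691965]), 'attitude': array([-13.37812878,   0.13525618,  82.94667074])}
[278.59648245 199.40607735]
[278.47739988 264.03915464]
[278.83994946 128.35250271]
```

View pics/w1.png

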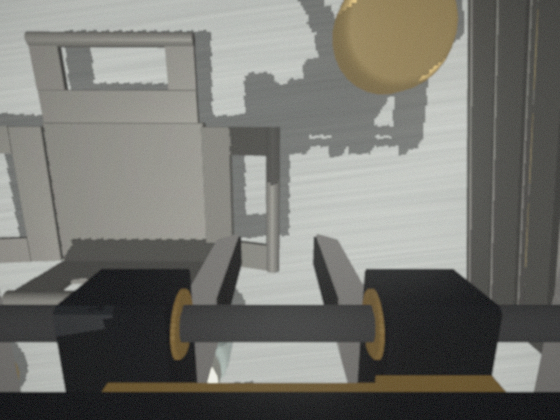

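The bar shows at column 273 and the finger centre at about 277, so the bar is about 4 mm nearer the tray than the estimate. Correcting by that and descending.

Call:
{"name": "jog_arm", "arguments": {"moves": [[[-2,-4,-60,0,0,0.04],[-2,-4,-110,0,0,0.04],[-2,-4,-150,0,0,0.04],[-2,-4,-151,0,0,0.04]]]}}

```text
clock: 1.78
position: [0.5563, 0.3872, 0.0165]
tool_rot: [-179.6, 0.2, 83.5]
force: [-0.2, 1.1, -0.4]
finger_gap: 0.0404
```

Call:
{"name": "jog_arm", "arguments": {"moves": [[[0,0,0,0,0,0],[0,0,0,0,0,0],[0,0,0,0,0,0]]], "jaw": 255}}

```text
clock: 2.15
position: [0.5614, 0.387, 0.0211]
tool_rot: [179.9, 0.1, 83.4]
force: [1.1, -7.1, -2.1]
finger_gap: 0.0136
```

Run:
```python
from h import *
i={'intrinsics': np.array([[338.85012885,0,276.93614809],[0,338.85012885,208.11293924],[0,0,1]]),'eye':np.array([0.4993777,0.39874048,0.34691965]),'attitude':np.array([-13.37812878,0.13525618,82.94667074])}
for p in [(27,39),(195,39),(111,39),(273,198)]:print(ray("",p,.040,i)*1000)
# arcs: bar path shift of L panel from 0 to 91 deg
for n,d in(("L",(-.120,-.993)),("F",(.993,-.120)),("R",(.120,.993))):
    print(n,[[*(70*(1-np.cos(t))*np.array(d)).round(1),round(70*np.sin(t),1)] for t in np.radians([9,18,27,36,45,54,63,72,81,91])])
```

```text
[402.45901845 200.07010377  40.        ]
[419.74095418 339.11622224  40.        ]
[411.10463753 269.63058552  40.        ]
[561.74904073 386.62652246  40.        ]
L [[np.float64(-0.1), np.float64(-0.9), np.float64(11.0)], [np.float64(-0.4), np.float64(-3.4), np.float64(21.6)], [np.float64(-0.9), np.float64(-7.6), np.float64(31.8)], [np.float64(-1.6), np.float64(-13.3), np.float64(41.1)], [np.float64(-2.5), np.float64(-20.4), np.float64(49.5)], [np.float64(-3.5), np.float64(-28.7), np.float64(56.6)], [np.float64(-4.6), np.float64(-38.0), np.float64(62.4)], [np.float64(-5.8), np.float64(-48.0), np.float64(66.6)], [np.float64(-7.1), np.float64(-58.6), np.float64(69.1)], [np.float64(-8.5), np.float64(-70.7), np.float64(70.0)]]
F [[np.float64(0.9), np.float64(-0.1), np.float64(11.0)], [np.float64(3.4), np.float64(-0.4), np.float64(21.6)], [np.float64(7.6), np.float64(-0.9), np.float64(31.8)], [np.float64(13.3), np.float64(-1.6), np.float64(41.1)], [np.float64(20.4), np.float64(-2.5), np.float64(49.5)], [np.float64(28.7), np.float64(-3.5), np.float64(56.6)], [np.float64(38.0), np.float64(-4.6), np.float64(62.4)], [np.float64(48.0), np.float64(-5.8), np.float64(66.6)], [np.float64(58.6), np.float64(-7.1), np.float64(69.1)], [np.float64(70.7), np.float64(-8.5), np.float64(70.0)]]
R [[np.float64(0.1), np.float64(0.9), np.float64(11.0)], [np.float64(0.4), np.float64(3.4), np.float64(21.6)], [np.float64(0.9), np.float64(7.6), np.float64(31.8)], [np.float64(1.6), np.float64(13.3), np.float64(41.1)], [np.float64(2.5), np.float64(20.4), np.float64(49.5)], [np.float64(3.5), np.float64(28.7), np.float64(56.6)], [np.float64(4.6), np.float64(38.0), np.float64(62.4)], [np.float64(5.8), np.float64(48.0), np.float64(66.6)], [np.float64(7.1), np.float64(58.6), np.float64(69.1)], [np.float64(8.5), np.float64(70.7), np.float64(70.0)]]
```

Call:
{"name": "jog_arm", "arguments": {"moves": [[[0,-0.9,11,0,0,0],[-0.4,-3.4,21.6,0,0,0],[-0.9,-7.6,31.8,0,0,0],[-1.6,-13.3,41.1,0,0,0],[-2.5,-20.4,49.5,0,0,0]]]}}

```text
clock: 2.78
position: [0.5565, 0.3564, 0.0621]
tool_rot: [-179.7, 1.2, 83.5]
force: [8.7, -19.2, -34.0]
finger_gap: 0.0114
```

Call:
{"name": "jog_arm", "arguments": {"moves": [[[-1,-8.3,7.1,0,0,0],[-2.1,-17.6,12.9,0,0,0],[-3.3,-27.6,17.1,0,0,0],[-4.6,-38.2,19.6,0,0,0],[-6,-51,20.5,0,0,0]]]}}

```text
clock: 3.4
position: [0.5483, 0.3185, 0.0796]
tool_rot: [-179.3, -0.2, 83.1]
force: [5.2, 27.2, -49.0]
finger_gap: 0.0116
```

Call:
{"name": "jog_arm", "arguments": {"moves": [[[0,-2,0,0,0,0],[0,-2,0,0,0,0],[0,-2,0,0,0,0]]]}}

```text
clock: 3.78
position: [0.5482, 0.3188, 0.0803]
tool_rot: [-179.3, -0.3, 83.2]
force: [5.0, 16.1, -43.3]
finger_gap: 0.0113
```

Call:
{"name": "jog_arm", "arguments": {"moves": [[[0,-3,-8,0,0,0],[0,-4,-8,0,0,0],[0,-4,-8,0,0,0]]]}}

```text
clock: 4.15
position: [0.5485, 0.3188, 0.0799]
tool_rot: [-179.5, -0.8, 83.2]
force: [-3.7, 20.5, -11.6]
finger_gap: 0.0112
```

Call:
{"name": "jog_arm", "arguments": {"moves": [[[0,0,0,0,0,0],[0,0,0,0,0,0]]], "jaw": 170}}

```text
clock: 4.4
position: [0.5516, 0.3115, 0.0817]
tool_rot: [-180.0, -0.1, 83.4]
force: [0.3, 0.6, 0.0]
finger_gap: 0.0278
```

Call:
{"name": "jog_arm", "arguments": {"moves": [[[0,5,55,0,0,0],[0,5,80,0,0,0],[0,5,80,0,0,0]]], "jaw": 146}}

```text
clock: 4.78
position: [0.554, 0.3157, 0.1647]
tool_rot: [179.7, -0.2, 83.4]
force: [0.3, 0.3, 0.6]
finger_gap: 0.0399
```

Run:
```python
from h import *
import cv2
s=robot.sense();print(s["clock"],s["position"],s["tool_rot"])
im=robot.camera("top");cv2.imwrite("pics/t2.png",cv2.resize(im[165:270,130:260,::-1],None,fx=5,fy=5,interpolation=cv2.INTER_CUBIC))
i=robot.camera_info("wrist");im=robot.camera("wrist");cv2.imwrite("pics/w2.png",im[:,:,::-1])
R=Rn.from_euler("xyz",i["attitude"],degrees=True)
for y in (318,):
  for p in [(.548,.312,.107),(.548,.317,.107),(.548,.322,.107)]:
    c=R.inv().apply(np.array(p)-i["eye"]);q=i["intrinsics"]@[c[0],-c[1],-c[2]];print(p,(q/q[2])[:2])
```

```text
4.775 [0.55400177 0.31565882 0.164748  ] [ 1.79658832e+02 -1.76872761e-01  8.33575380e+01]
(0.548, 0.312, 0.107) [270.68481606 217.50796101]
(0.548, 0.317, 0.107) [277.63480539 216.72835229]
(0.548, 0.322, 0.107) [284.59242894 215.94788721]
```

View pics/w2.png

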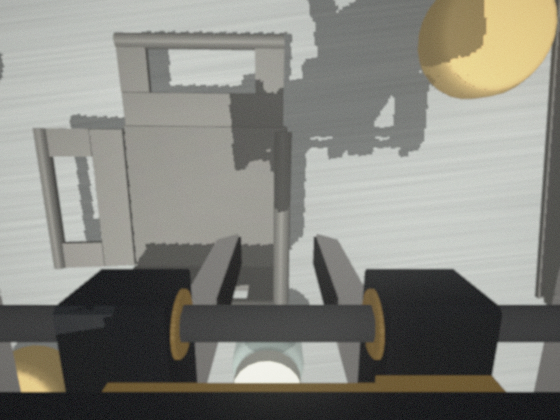

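Run:
```python
from h import *
import cv2
i=robot.camera_info("wrist")
r=lambda p,z:ray("",p,z,i)*1000
e=np.array([.9928,-.12]);n=np.array([.12,.9928])
for l,p,z in(("L1",(282,132),.107),("L2",(281,290),.107),("F1",(116,40),.040),("F2",(289,40),.040),("R1",(40,130),.04),("R2",(59,267),.04),("hFR",(125,126),.036),("hFL",(285,126),.036)):
    q=r(p,z);print(l,q.round(1),"tray-aligned",(e@q[:2]).round(1),(n@q[:2]).round(1))
im=cv2.imread("pics/w2.png");cv2.imwrite("pics/w2c.png",cv2.resize(im[100:260,215:345],None,fx=4.5,fy=3.7,interpolation=cv2.INTER_CUBIC))
```

```text
L1 [488.6 326.3 107. ] tray-aligned 446.0 382.6
L2 [603.3 312.6 107. ] tray-aligned 561.4 382.8
F1 [401.5 201.2  40. ] tray-aligned 374.5 247.9
F2 [417.8 340.9  40. ] tray-aligned 373.8 388.6
R1 [463.9 120.   40. ] tray-aligned 446.2 174.8
R2 [589.4 102.9  40. ] tray-aligned 572.8 172.9
hFR [468.8 191.8  36. ] tray-aligned 442.4 246.7
hFL [484.9 330.3  36. ] tray-aligned 441.8 386.1
```

View pics/w2c.png

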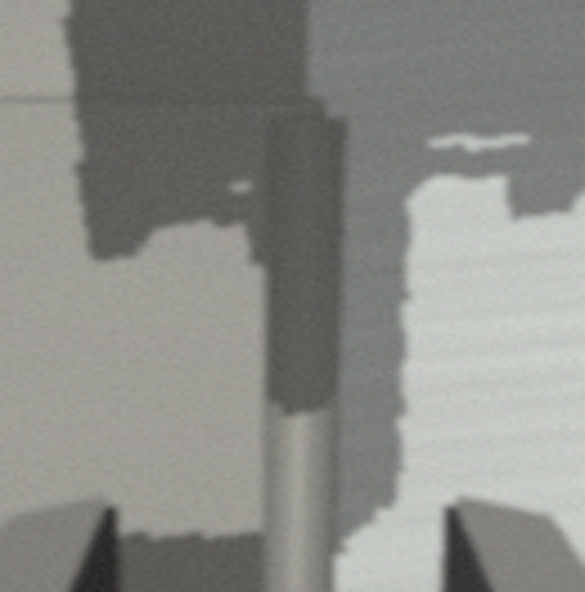

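The left wall looks upright to within a couple of degrees. I'll regrip it and push it firmly to the stop to be sure.

Call:
{"name": "jog_arm", "arguments": {"moves": [[[0,3,-50,0,0,0],[0,3,-80,0,0,0],[0,3,-80,0,0,0]]]}}

```text
clock: 5.25
position: [0.549, 0.3167, 0.0773]
tool_rot: [-179.6, 0.3, 83.4]
force: [0.2, 0.6, 0.1]
finger_gap: 0.0402
```

Call:
{"name": "jog_arm", "arguments": {"moves": [[[0,0,0,0,0,0],[0,0,0,0,0,0],[0,-6,0,0,0,0],[-1,-12,0,0,0,0],[-1,-15,0,0,0,0]]], "jaw": 255}}

```text
clock: 5.88
position: [0.5535, 0.3181, 0.083]
tool_rot: [179.8, -1.7, 83.1]
force: [0.5, 37.3, -11.4]
finger_gap: 0.0113
```

Call:
{"name": "jog_arm", "arguments": {"moves": [[[0,0,0,0,0,0],[0,0,0,0,0,0]]]}}

```text
clock: 6.12
position: [0.5535, 0.3181, 0.083]
tool_rot: [179.8, -1.6, 83.1]
force: [2.3, 31.1, -8.9]
finger_gap: 0.0113
```

Call:
{"name": "jog_arm", "arguments": {"moves": [[[0,10,0,0,0,0],[0,10,0,0,0,0]]], "jaw": 146}}

```text
clock: 6.38
position: [0.5512, 0.3136, 0.0822]
tool_rot: [179.9, 0.0, 83.5]
force: [0.5, -0.7, -0.1]
finger_gap: 0.0276
```

Call:
{"name": "jog_arm", "arguments": {"moves": [[[0,0,50,0,0,0],[0,0,85,0,0,-1],[-40,-13,85,0,0,-3],[-90,-30,85,0,0,-5],[-130,-40,85,0,0,-7]]]}}

```text
clock: 7.0
position: [0.4191, 0.271, 0.1668]
tool_rot: [180.0, 0.1, 48.0]
force: [0.4, 0.6, 0.1]
finger_gap: 0.0406
```

Call:
{"name": "jog_arm", "arguments": {"moves": [[[-10,-4,0,0,0,-11],[-10,-4,0,0,0,-11],[-10,-4,0,0,0,-11],[-10,-4,0,0,0,-11],[-10,-4,0,0,0,-11]]]}}

```text
clock: 7.62
position: [0.411, 0.2678, 0.1669]
tool_rot: [179.9, -0.0, -5.7]
force: [-0.3, 0.4, 0.2]
finger_gap: 0.0403
```

Call:
{"name": "jog_arm", "arguments": {"moves": [[[0,0,0,0,0,-0.1],[0,0,0,0,0,-0.1],[0,0,0,0,0,-0.1]]]}}

```text
clock: 8.0
position: [0.4111, 0.269, 0.1666]
tool_rot: [180.0, -0.0, -5.8]
force: [0.0, 0.6, 0.5]
finger_gap: 0.0403
```

Call:
{"name": "jog_arm", "arguments": {"moves": [[[-0.5,0.5,-60,0,0,-0.2],[-0.5,0.5,-110,0,0,-0.2],[-0.5,0.5,-149,0,0,-0.2],[-0.5,0.5,-149,0,0,-0.2]]]}}

```text
clock: 8.5
position: [0.4082, 0.2686, 0.0152]
tool_rot: [179.8, 0.3, -6.8]
force: [-0.1, 0.5, -0.6]
finger_gap: 0.0398
```

Call:
{"name": "jog_arm", "arguments": {"moves": [[[0,0,0,0,0,0],[0,0,0,0,0,0],[0,0,0,0,0,0]]], "jaw": 255}}

```text
clock: 8.88
position: [0.4116, 0.2703, 0.0189]
tool_rot: [-179.9, -0.2, -6.8]
force: [0.1, 0.2, 0.4]
finger_gap: 0.0134
```

Call:
{"name": "jog_arm", "arguments": {"moves": [[[0.9,0,10,0,0,0],[3.4,-0.4,20,0,0,0],[7.6,-0.9,29,0,0,0],[13.3,-1.6,37.5,0,0,0],[20.4,-2.5,45,0,0,0]]]}}

```text
clock: 9.5
position: [0.4267, 0.2678, 0.0627]
tool_rot: [180.0, 0.5, -6.9]
force: [-9.2, 5.2, 1.7]
finger_gap: 0.0111
```

Call:
{"name": "jog_arm", "arguments": {"moves": [[[8.3,-1,6.2,0,0,0],[17.6,-2,11,0,0,0],[27.6,-3.3,14.4,0,0,0],[38.2,-4.6,16,0,0,0],[51,-6,16,0,0,0]]]}}

```text
clock: 10.12
position: [0.4828, 0.2609, 0.0848]
tool_rot: [-180.0, -0.3, -6.7]
force: [-5.7, -4.3, 17.2]
finger_gap: 0.0112
```

Call:
{"name": "jog_arm", "arguments": {"moves": [[[5,-0.5,0,0,0,0],[9,-1,0,0,0,0],[9,-1,0,0,0,0],[9,-1,0,0,0,0]]]}}

```text
clock: 10.62
position: [0.4826, 0.2608, 0.084]
tool_rot: [180.0, 0.8, -6.9]
force: [-22.9, 1.3, 38.7]
finger_gap: 0.0107
```

Call:
{"name": "jog_arm", "arguments": {"moves": [[[-8,1,0,0,0,0],[-8,1,0,0,0,0]]], "jaw": 146}}

```text
clock: 10.88
position: [0.4836, 0.2612, 0.0797]
tool_rot: [-180.0, -0.1, -6.8]
force: [0.3, -0.3, 0.1]
finger_gap: 0.0274
```

Call:
{"name": "jog_arm", "arguments": {"moves": [[[0,0,50,0,0,0],[0,0,85,0,0,1],[10,-40,85,0,0,3],[20,-80,85,0,0,5],[30,-120,85,0,0,7]]]}}

```text
clock: 11.5
position: [0.5144, 0.1396, 0.1636]
tool_rot: [179.9, -0.1, 28.5]
force: [0.0, 0.3, 0.4]
finger_gap: 0.0404
```

Call:
{"name": "jog_arm", "arguments": {"moves": [[[14,-30,0,0,0,2],[14,-30,0,0,0,4],[14,-30,0,0,0,6],[14,-30,0,0,0,8],[14,-30,0,0,0,10]]]}}

```text
clock: 12.12
position: [0.5281, 0.1105, 0.1634]
tool_rot: [180.0, 0.0, 78.5]
force: [-1.2, 0.5, -0.1]
finger_gap: 0.0398
```

Call:
{"name": "jog_arm", "arguments": {"moves": [[[0,0,0,0,0,1],[0,0,0,0,0,1],[0,0,0,0,0,1]]]}}

```text
clock: 12.5
position: [0.5275, 0.111, 0.1634]
tool_rot: [180.0, 0.0, 83.1]
force: [0.2, 0.0, 0.7]
finger_gap: 0.0401
```

Run:
```python
from h import *
import cv2
s=robot.sense();print(s["clock"],s["position"],s["tool_rot"])
i=robot.camera_info("wrist");im=robot.camera("wrist");cv2.imwrite("pics/w3.png",im[:,:,::-1]);print(i)
```

```text
12.5 [0.52749765 0.11098885 0.16339284] [1.79985085e+02 1.26675346e-02 8.30816500e+01]
{'intrinsics': array([[338.85012885,   0.        , 276.93614809],
       [  0.        , 338.85012885, 208.11293924],
       [  0.        ,   0.        ,   1.        ]]), 'eye': array([0.46087521, 0.12000202, 0.34176784]), 'attitude': array([-1.34256696e+01,  5.13279780e-02,  8.31072574e+01])}
```

View pics/w3.png

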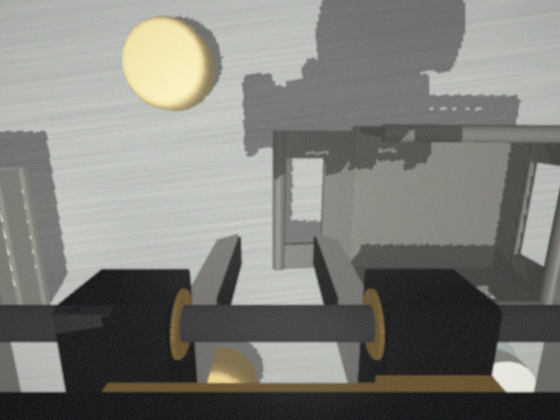

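The front and left walls stand upright, and the right bar at column 279 is centred between the fingers. Descending and raising it.

Call:
{"name": "jog_arm", "arguments": {"moves": [[[0,1,-60,0,0,0],[0,1,-110,0,0,0],[0,1,-145,0,0,0],[0,1,-145,0,0,0]]]}}

```text
clock: 13.05
position: [0.5248, 0.112, 0.0162]
tool_rot: [-179.7, 0.1, 83.1]
force: [1.0, -0.0, -0.9]
finger_gap: 0.0402
```

Call:
{"name": "jog_arm", "arguments": {"moves": [[[0,0,0,0,0,0],[0,0,0,0,0,0],[0,0,0,0,0,0]]], "jaw": 255}}

```text
clock: 13.42
position: [0.528, 0.1124, 0.0199]
tool_rot: [179.8, -0.0, 83.2]
force: [-0.4, 0.7, -0.3]
finger_gap: 0.0137
```

Call:
{"name": "jog_arm", "arguments": {"moves": [[[0,0.9,10,0,0,0],[0.4,3.4,20.5,0,0,0],[0.9,7.6,30,0,0,0],[1.6,13.3,39,0,0,0],[2.5,20.4,47,0,0,0]]]}}

```text
clock: 14.05
position: [0.5299, 0.1324, 0.0661]
tool_rot: [179.9, 0.1, 83.2]
force: [3.8, 0.5, -7.1]
finger_gap: 0.0109
```

Call:
{"name": "jog_arm", "arguments": {"moves": [[[1,8.3,7,0,0,0],[2,17.6,12,0,0,0],[3.3,27.6,15.5,0,0,0],[4.6,38.2,17,0,0,0],[6,51,18,0,0,0]]]}}

```text
clock: 14.68
position: [0.5365, 0.182, 0.0863]
tool_rot: [179.8, 0.2, 83.2]
force: [2.0, -4.7, 0.2]
finger_gap: 0.0112
```

Call:
{"name": "jog_arm", "arguments": {"moves": [[[0.5,5,0,0,0,0],[1,10,0,0,0,0],[1,10,0,0,0,0],[1,10,0,0,0,0]]]}}

```text
clock: 15.18
position: [0.5366, 0.1838, 0.0862]
tool_rot: [179.9, 1.1, 83.4]
force: [-1.2, -24.8, 12.3]
finger_gap: 0.0109
```

Call:
{"name": "jog_arm", "arguments": {"moves": [[[0,-8,0,0,0,0],[0,-8,0,0,0,0]]], "jaw": 146}}

```text
clock: 15.42
position: [0.5359, 0.1858, 0.0841]
tool_rot: [-179.9, -0.1, 83.1]
force: [0.2, -0.1, 0.1]
finger_gap: 0.0277
```

Call:
{"name": "jog_arm", "arguments": {"moves": [[[0,0,55,0,0,0],[0,0,115,0,0,0],[0,-60,120,0,0,-1],[0,-120,120,0,0,-2],[0,-180,120,0,0,-3.2]]]}}

```text
clock: 16.05
position: [0.5362, 0.0057, 0.2038]
tool_rot: [-180.0, -0.1, 67.1]
force: [0.4, -0.4, -1.4]
finger_gap: 0.04
```

Call:
{"name": "jog_arm", "arguments": {"moves": [[[1,-60,0,0,0,0],[1,-120,0,0,0,0],[1,-180,0,0,0,0],[1,-226,0,0,0,0],[1,-226,0,0,0,0]]], "jaw": 33}}

```text
clock: 16.68
position: [0.5376, -0.2222, 0.2029]
tool_rot: [-179.9, -0.0, 67.0]
force: [-0.5, 0.1, -0.3]
finger_gap: 0.0815
```

Call:
{"name": "jog_arm", "arguments": {"moves": [[[0,0,0,0,0,0]]]}}

```text
clock: 16.8
position: [0.5375, -0.2189, 0.2031]
tool_rot: [-179.9, -0.1, 67.2]
force: [0.1, -0.3, 0.2]
finger_gap: 0.0819
```

Run:
```python
from h import *
import cv2
s=robot.sense();print(s["clock"],s["position"],s["tool_rot"])
i=robot.camera_info("wrist");im=robot.camera("wrist");t=robot.camera("top")
cv2.imwrite("pics/w4.png",np.vstack([im[:,:,::-1],cv2.resize(t[165:225,130:260,::-1],(560,180))]))
R=Rn.from_euler("xyz",i["attitude"],degrees=True)
c=R.inv().apply(np.array((.5386,-.226,.112))-i["eye"]);q=i["intrinsics"]@[c[0],-c[1],-c[2]];print((q/q[2])[:2],-c[2])
```

```text
16.8 [ 0.53745175 -0.21886826  0.20314065] [-1.79909276e+02 -1.04182102e-01  6.71689938e+01]
[268.49008451 216.42669872] 0.2787498601767622
```

View pics/w4.png

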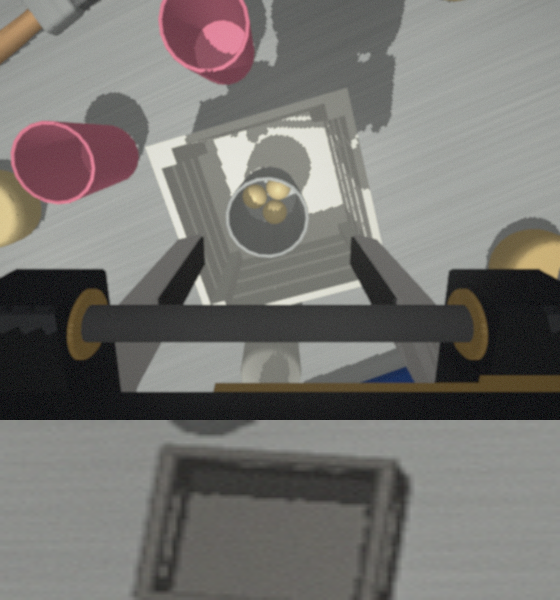

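All the walls are up and the beaker mouth is at (268,217), matching the estimate. Shifting 7 mm and grasping.

Call:
{"name": "jog_arm", "arguments": {"moves": [[[1,-7,-20,0,0,0],[1,-7,-60,0,0,0],[1,-7,-100,0,0,0],[1,-7,-137,0,0,0],[1,-7,-137,0,0,0]]]}}

```text
clock: 17.52
position: [0.5366, -0.2245, 0.0642]
tool_rot: [-179.6, -0.1, 67.3]
force: [0.5, -0.6, -0.4]
finger_gap: 0.082
```

Call:
{"name": "jog_arm", "arguments": {"moves": [[[0,0,0,0,0,0],[0,0,0,0,0,0],[0,0,0,0,0,0],[0,0,0,0,0,0]]], "jaw": 255}}

```text
clock: 18.02
position: [0.5397, -0.2278, 0.0683]
tool_rot: [179.8, -0.0, 67.1]
force: [0.4, 0.3, 6.8]
finger_gap: 0.0686
```

Call:
{"name": "jog_arm", "arguments": {"moves": [[[0,0,20,0,0,0],[0,0,50,0,0,0],[0,0,90,0,0,0],[0,0,130,0,0,0],[0,0,165,0,0,0]]]}}

```text
clock: 18.65
position: [0.5382, -0.2272, 0.2329]
tool_rot: [180.0, -0.0, 67.2]
force: [0.5, -0.3, -2.6]
finger_gap: 0.0687
```

Beaker is held. Carrying it to the tray with the jaw axis turned along the tray's x, so it can pour sideways.

Call:
{"name": "jog_arm", "arguments": {"moves": [[[0,20,5,0,0,-1],[0,60,10,0,0,-2.5],[0,110,15,0,0,-4],[0,165,15,0,0,-5.5],[0,220,15,0,0,-7]]]}}

```text
clock: 19.27
position: [0.538, -0.0058, 0.2464]
tool_rot: [-180.0, -0.0, 31.9]
force: [0.3, 0.4, -1.1]
finger_gap: 0.0688
```

Call:
{"name": "jog_arm", "arguments": {"moves": [[[2,55,0,0,0,-1.5],[4,110,0,0,0,-3],[6,160,0,0,0,-4.5],[8,205,0,0,0,-6],[8,245,0,0,0,-7.84]]]}}

```text
clock: 19.9
position: [0.546, 0.2393, 0.2462]
tool_rot: [180.0, 0.0, -7.3]
force: [1.8, -0.7, -1.5]
finger_gap: 0.069
```

Call:
{"name": "jog_arm", "arguments": {"moves": [[[0,20,0,0,0,0],[0,35,0,0,0,0],[0,40,0,0,0,0],[0,40,0,0,0,0]]]}}

```text
clock: 20.4
position: [0.5466, 0.2769, 0.2465]
tool_rot: [180.0, -0.0, -7.0]
force: [-0.4, -1.0, -1.8]
finger_gap: 0.0688
```

Call:
{"name": "jog_arm", "arguments": {"moves": [[[0,5,0,1,-0.12,0],[0,10,0,2.5,-0.3,0],[0,15,0,4,-0.48,0],[0,18,0,5,-0.6,0]]]}}

```text
clock: 20.9
position: [0.5465, 0.2936, 0.2466]
tool_rot: [-154.7, 0.0, -7.1]
force: [0.2, 0.4, -2.8]
finger_gap: 0.0685
```

Run:
```python
from h import *
s=robot.sense();print(s["joints"].round(1),s["position"],s["tool_rot"],s["finger_gap"])
print(Rn.from_euler("xyz",s["tool_rot"],degrees=True).as_matrix().round(2))
```

```text
[ 6.3 12.8 89.9 25.7 72.8  6.7] [0.5465199  0.29360843 0.24663476] [-1.54737452e+02  2.13719425e-02 -7.11975725e+00] 0.06852756365676335
[[ 0.99 -0.11  0.05]
 [-0.12 -0.9   0.42]
 [-0.   -0.43 -0.9 ]]
```

Call:
{"name": "jog_arm", "arguments": {"moves": [[[0.5,4,0,1.8,-0.22,0],[1,8,0,3.6,-0.43,0],[1.5,12,0,5.4,-0.65,0],[2,16,0,7.2,-0.86,0],[2.5,20,0,9,-1.08,0]]]}}

```text
clock: 21.52
position: [0.5497, 0.3137, 0.2466]
tool_rot: [-109.4, -0.0, -7.1]
force: [-1.1, 1.3, -2.8]
finger_gap: 0.0686
```

Call:
{"name": "jog_arm", "arguments": {"moves": [[[0,0,-8,0,0,0],[0,0,-16,0.3,-0.04,0],[0,0,-24,0.6,-0.07,0],[0,0,-30,1,-0.12,0],[0,0,-34,1,-0.12,0]]]}}

```text
clock: 22.15
position: [0.5493, 0.3155, 0.212]
tool_rot: [-104.7, 0.1, -6.8]
force: [0.6, -0.1, -1.8]
finger_gap: 0.0688
```

Run:
```python
from h import *
import cv2
s=robot.sense();print(s["clock"],s["joints"].round(1),s["position"],s["tool_rot"],s["finger_gap"])
print(Rn.from_euler("xyz",s["tool_rot"],degrees=True).as_matrix().round(2))
im=robot.camera("scene");cv2.imwrite("pics/s5.png",cv2.resize(im[130:280,240:460,::-1],None,fx=3.6,fy=3.6,interpolation=cv2.INTER_CUBIC))
```

```text
22.15 [-14.6  29.  115.1  75.2  82.6 -54.1] [0.54928838 0.31550016 0.21198128] [-104.6619597     0.11881811   -6.84901735] 0.06879410854262531
[[ 0.99 -0.03  0.11]
 [-0.12 -0.25  0.96]
 [-0.   -0.97 -0.25]]
```

View pics/s5.png

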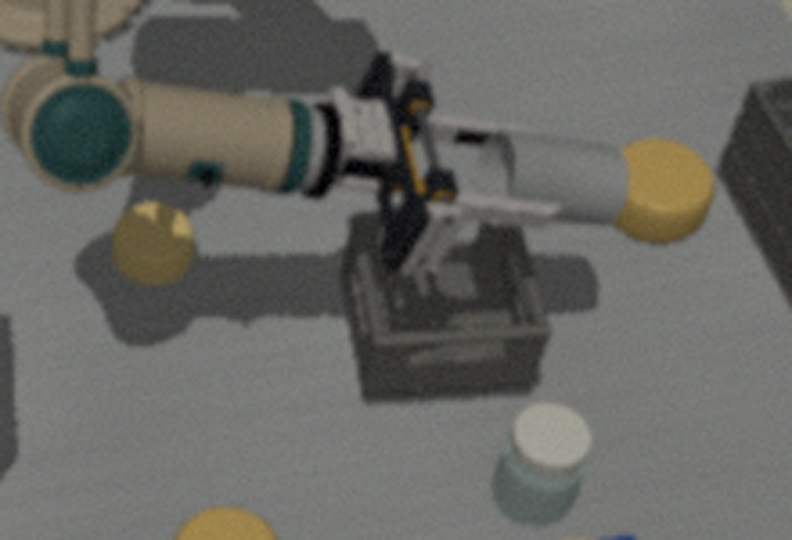

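Beaker is tilted about 75° over the tray with all four walls up. Now pouring gradually.

Call:
{"name": "jog_arm", "arguments": {"moves": [[[0,0,0,1,-0.12,0],[0,0,0,2,-0.24,0],[0,0,0,3,-0.36,0],[0,0,2,4,-0.48,0],[0,0,4,5,-0.6,0]]]}}

```text
clock: 22.82
position: [0.5496, 0.3157, 0.217]
tool_rot: [-79.3, 0.0, -6.8]
force: [-0.1, -0.1, -1.5]
finger_gap: 0.0686
```

Call:
{"name": "jog_arm", "arguments": {"moves": [[[0,0,0,0.6,-0.07,0],[0,0,0,1.2,-0.14,0],[0,0,0,1.6,-0.19,0],[0,0,0,2,-0.24,0],[0,0,0,2,-0.24,0]]]}}

```text
clock: 23.45
position: [0.549, 0.316, 0.2162]
tool_rot: [-69.2, 0.2, -6.7]
force: [0.1, 0.0, -1.6]
finger_gap: 0.0689
```

Call:
{"name": "jog_arm", "arguments": {"moves": [[[0,0,0,0,0,0],[0,0,0,0,0,0],[0,0,0,0,0,0],[0,0,0,0,0,0],[0,0,0,0,0,0]]]}}

```text
clock: 24.08
position: [0.549, 0.3157, 0.2166]
tool_rot: [-69.2, 0.2, -6.8]
force: [-0.2, -0.0, -1.8]
finger_gap: 0.0688
```

```bash
cat > b.py <<'E'
from h import *
import cv2
s=robot.sense();print(s["clock"],s["joints"].round(1),s["position"],s["tool_rot"],s["finger_gap"],s["force"])
for n,z in(("scene",.047),("top",.047)):
    im=robot.camera(n);h=cv2.cvtColor(im,cv2.COLOR_RGB2HSV);m=cv2.inRange(h,(12,90,50),(32,255,255))
    c,_=cv2.findContours(m,0,2)
    for k in c:
        a=cv2.contourArea(k)
        if a>15:
            M=cv2.moments(k);uv=(M["m10"]/M["m00"],M["m01"]/M["m00"]);p=ray(n,uv,z)*1000
            if 430<p[0]<660 and 130<p[1]<380:print(n,a,np.round(uv),p.round())
    cv2.imwrite(f"pics/last_{n}.png",im[:,:,::-1])
E
python3 b.py
```

```text
24.075 [-13.1  54.4 118.7  86.4 111.4 -82.4] [0.5490234  0.31565751 0.21657603] [-69.21196503   0.17823156  -6.78202428] 0.06880105422550085 [-0.21314575 -0.00471131 -1.81351493]
scene 18.0 [348. 216.] [535. 213.  47.]
scene 82.0 [349. 192.] [441. 245.  47.]
top 121.5 [209. 197.] [567. 215.  47.]
```

Call:
{"name": "jog_arm", "arguments": {"moves": [[[0,0,10,-2,0.24,0],[0,0,20,-4,0.48,0],[0,0,30,-6,0.72,0],[0,0,40,-8,0.96,0],[0,0,50,-10,1.2,0]]]}}

```text
clock: 24.8
position: [0.548, 0.3148, 0.2669]
tool_rot: [-119.9, 0.2, -7.0]
force: [-0.5, -0.1, -2.9]
finger_gap: 0.0686
```

Call:
{"name": "jog_arm", "arguments": {"moves": [[[0,0,10,-2,0.24,0],[0,0,10,-4,0.48,0],[0,0,10,-6,0.72,0],[0,0,10,-8,0.96,0],[0,0,10,-10,1.2,0]]]}}

```text
clock: 25.42
position: [0.5477, 0.3148, 0.2773]
tool_rot: [-170.3, 0.1, -7.1]
force: [-1.4, -0.9, -2.4]
finger_gap: 0.069
```

Call:
{"name": "jog_arm", "arguments": {"moves": [[[-50,-20,0,-1,0.12,0],[-100,-40,0,-2,0.24,0],[-150,-60,0,-2.16,0.26,0],[-200,-80,0,-2.16,0.26,0],[-240,-100,0,-2.16,0.26,0]]]}}

```text
clock: 26.05
position: [0.3052, 0.2144, 0.2757]
tool_rot: [179.1, 0.2, -7.0]
force: [0.1, -0.5, -2.2]
finger_gap: 0.0686
```

```bash
python3 b.py
python3 - <<'E'
import cv2,numpy as np
a=cv2.imread('pics/last_top.png');b=cv2.imread('pics/last_scene.png')
cv2.imwrite('pics/v6.png',np.hstack([cv2.resize(a[150:280,130:260],(390,390),interpolation=2),cv2.resize(b[170:300,290:420],(390,390),interpolation=2)]))
E
```

```text
26.05 [25.1 -3.8 99.1 -0.7 85.4 32.1] [0.30521824 0.21442002 0.27571367] [179.08010202   0.21053034  -6.98775963] 0.06859034529440243 [ 0.08681566 -0.47692184 -2.21553318]
scene 36.0 [348. 215.] [533. 215.  47.]
```

View pics/v6.png

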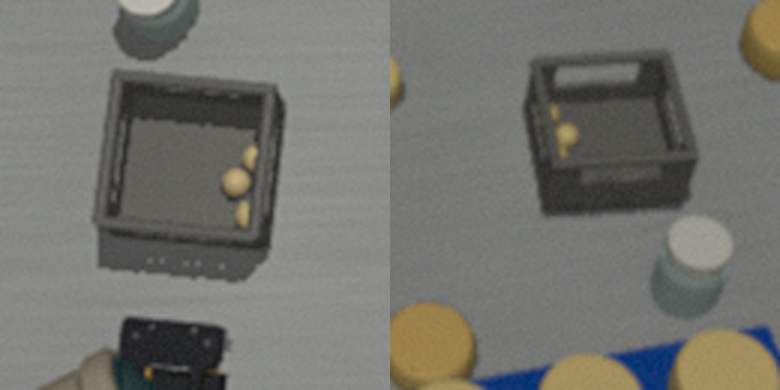

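All three balls are in the tray (in the crop at (235,182), (250,157) and (243,213)), and all four walls are up. Setting the beaker down at about (0.305, 0.214).

Call:
{"name": "jog_arm", "arguments": {"moves": [[[0,0,-55,0,0,0],[0,0,-110,0,0,0],[0,0,-160,0,0,0],[0,0,-190,0,0,0],[0,0,-200,0,0,0]]]}}

```text
clock: 26.78
position: [0.3074, 0.2149, 0.0747]
tool_rot: [179.0, 0.3, -7.1]
force: [-0.3, -0.4, -1.2]
finger_gap: 0.0688
```

Call:
{"name": "jog_arm", "arguments": {"moves": [[[0,0,0,0,0,0],[0,0,0,0,0,0]]]}}

```text
clock: 27.02
position: [0.3102, 0.2162, 0.0776]
tool_rot: [179.3, -0.1, -7.0]
force: [-0.8, -1.1, -1.9]
finger_gap: 0.0689
```

Call:
{"name": "jog_arm", "arguments": {"moves": [[[0,0,-6,0.1,0,0],[0,0,-12,0.1,0,0],[0,0,-17,0.1,0,0],[0,0,-19,0.1,0,0],[0,0,-20,0.1,0,0]]]}}

```text
clock: 27.65
position: [0.3089, 0.2157, 0.0564]
tool_rot: [179.7, 0.1, -7.0]
force: [-1.2, -0.1, 7.0]
finger_gap: 0.0686
```

Call:
{"name": "jog_arm", "arguments": {"moves": [[[0,0,0,0,0,0],[0,0,0,0,0,0]]]}}

```text
clock: 27.9
position: [0.3092, 0.2158, 0.0566]
tool_rot: [179.7, 0.0, -7.0]
force: [0.1, -0.6, -1.3]
finger_gap: 0.0689
```

Call:
{"name": "jog_arm", "arguments": {"moves": [[[0,0,0,0,0,0],[0,0,0,0,0,0],[0,0,0,0,0,0]]], "jaw": 20}}

```text
clock: 28.28
position: [0.3092, 0.2158, 0.0566]
tool_rot: [179.7, 0.0, -7.0]
force: [-0.2, 0.2, -0.7]
finger_gap: 0.0865
```

Call:
{"name": "jog_arm", "arguments": {"moves": [[[0,0,20,0,0,0],[0,0,60,0,0,0],[0,0,110,0,0,0],[0,0,150,0,0,0],[0,0,180,0,0,0]]]}}

```text
clock: 28.9
position: [0.3094, 0.2159, 0.2385]
tool_rot: [179.8, -0.1, -7.0]
force: [-0.0, 0.0, -0.0]
finger_gap: 0.0862
```

Call:
{"name": "jog_arm", "arguments": {"moves": [[[-20,-60,10,0,0,0],[-30,-120,10,0,0,0],[-40,-180,10,0,0,0],[-40,-220,10,0,0,0],[-40,-220,10,0,0,0]]]}}

```text
clock: 29.52
position: [0.2689, -0.0066, 0.2467]
tool_rot: [179.6, 0.0, -7.5]
force: [-1.0, 0.6, 0.2]
finger_gap: 0.087
```

```bash
python3 b.py
python3 - <<'E'
import cv2,numpy as np
a=cv2.imread('pics/last_top.png');b=cv2.imread('pics/last_scene.png')
cv2.imwrite('pics/v7.png',np.hstack([cv2.resize(a,(400,300),interpolation=3),cv2.resize(b,(400,300),interpolation=3)]))
cv2.imwrite('pics/v7.png',np.vstack([cv2.imread('pics/v7.png'),np.hstack([cv2.resize(a[150:375,130:430],(400,300),interpolation=2),cv2.resize(b[120:285,200:420],(400,300),interpolation=2)])]))
E
```

```text
29.525 [-15.8 -13.8 110.8  -0.4  83.   -8.3] [ 0.26892499 -0.00663274  0.24667727] [ 1.79645868e+02  4.25691989e-03 -7.49051885e+00] 0.08696460144544992 [-0.99130833  0.61205311  0.16727161]
scene 36.5 [348. 215.] [533. 215.  47.]
```

View pics/v7.png

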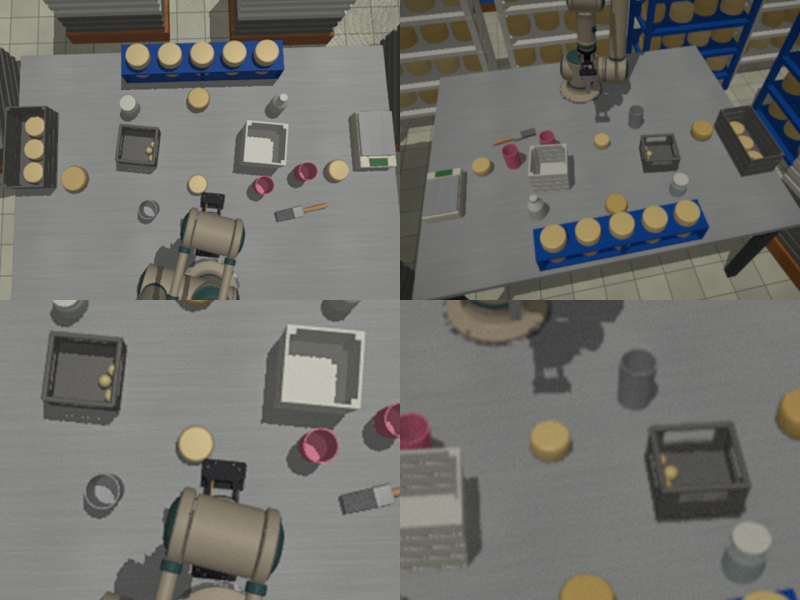

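The beaker stands upright and empty on the table (crop (104,492)), the balls are in the tray, the walls are up and the crate is empty. The other objects are where they were.

```bash
python3 -c "
from workcell import robot
print(robot.job_done())"
```

```text
the job is handed in; nothing more can be done
None
```

The task is done and handed in, at about 29.6 s on the robot's clock. I raised the left, front and right walls, each pushed until it would go no further. Then I lifted the steel beaker out of the crate, tipped it over the tray and stood it on the bare table at about (0.31, 0.22) m.

- **Last checks:** The final top and scene pictures show all the walls up, three balls in the tray, and the beaker upright and empty. The crate is empty, and the cheeses, jar, bottle, brush and pink cups look undisturbed. The robot is clear of everything.
- **Disagreement:** My colour-mask ball count failed: it found one small blob in the scene view and none in the top view. I counted the three balls by eye instead.
- **Forces:** The highest force I read was about 53 N in total at the wrist, while raising the left wall (limit 120 N). It came through the fingers gripping the bar.

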